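# Load the tin and snap the jar's cap home

### The job

Put the small metal tin from the tray into the open jar, then close the jar: set the loose knobbed wooden cap on its neck and press it down until it clicks over the catches and its rim sits fully home on the jar's shoulder all round. Do not ease off after the click: keep pushing down firmly, with 10 N or so, and finish while still holding the cap pressed down. Leave everything else on the table where it stands.

Things in the scene. Friction and masses are not known exactly. Their poses are not given: they have to be found in the camera images.
- jar: open white ceramic jar, fixed to the table: round body 70 mm across and 40 mm high with a flat shoulder; above it a neck 48 mm across outside, 40 mm inside, rounded rim 60 mm above the table. Four small steel spring catches stick out 4.5 mm from the neck, centred 7 mm above the shoulder, and give way inward when the cap is pushed over them. Origin: centre of the underside, z up.
- jar_seat (a point): on the jar's axis at shoulder height (40 mm), where the cap's rim rests when home. Set on the neck, the cap first stops on the catches, rim about 10 mm above this. A push of about 6 to 14 N on the knob (more off-centre; one side may give first) takes it over them half way down; the resistance drops, it snaps to the shoulder and is held there. 20 N is harmless.
- jar_mouth (a point): centre of the jar's mouth at the top of the neck, 60 mm above the table
- jar_floor (a point): centre of the floor of the jar's well, 10 mm above the table; the well is round and 40 mm wide
- cap: the jar's loose snap cap, light wood, 80 g, rim down on the tray: hollow, 67 mm across, flat top 27 mm above the rim, on it a round knob 24 mm across and 22 mm tall (49 mm in all). A bead inside the rim leaves a 51 mm opening for the 48 mm neck, 1.5 mm to spare all round; any yaw fits. Origin: centre of the rim's underside, z up.
- cap_knob_top (a point): centre of the flat top of the cap's knob, 49 mm above the cap's rim; 89 mm above the table when the cap is home
- tin: small round aluminium tin, 28 mm across and 30 mm tall, 50 g, standing on the tray; drops freely into the jar's 40 mm well (released at the mouth it slides down 35 mm or so, which is harmless) and then lies wholly below the neck's rim. Origin: centre of its underside, z up.
- tray: shallow white ceramic tray, fixed, 200 mm (x) by 300 mm (y), rim 14 mm high, floor 5 mm above the table; cap and tin stand on it at opposite ends of its y axis, either way round. Origin: centre of its underside.
- lipstick: bystander: grey lipstick 75 x 18 x 18 mm lying on the tray along its +x edge. Origin: centre of its underside.
- compact: bystander: black disc compact, 40 mm across, 12 mm tall, near the middle of the tray's -x edge. Origin: centre of its underside.
- polish: bystander: small square amber nail-polish bottle with black cap, 28 mm wide and 58 mm tall, standing about 100 mm beyond the jar (its +x side). Origin: centre of its underside.
- tonic: bystander: clear bottle with white cap, 44 mm across, 110 mm tall, at the far side. Origin: centre of its underside.
- pump_bottle: bystander: amber pump bottle with black pump, 54 mm across, 178 mm tall, at the left side. Origin: centre of its underside.
Mind the look-alikes: they are no part of the job. Of the things like the tin, leave any that is orange or yellow; of the rest the larger one is meant.

How it is judged:
On the way, in this order (a step that is already met when the one before it is completed fails the run):
1. the tin is in the jar, let go and at rest, the cap still off (z of tin in the frame of jar_floor below 0.008 m and horizontal distance between tin and jar_floor below 0.014 m and contact force between the fingers and tin below 0.1 N and linear speed of tin below 0.03 m/s and horizontal distance between cap and jar_seat above 0.05 m), for 0.2 s.
2. the cap has snapped over the catches and its rim is down on the shoulder (z of cap in the frame of jar_seat below 0.0025 m and horizontal distance between cap and jar_seat below 0.004 m and angle between cap's own z axis and vertical below 0.05 rad), for 0.2 s.
At the end, for the whole second after the job is handed in: The tin stands in the jar (within 8 mm of the floor of the well); the cap is home: rim within 2.5 mm of the shoulder, within 4 mm of centre, tilted less than 0.05 rad; and it is still being pushed down on the jar with more than 3 N through the last second (all of step 2 and z of tin in the frame of jar_floor below 0.008 m and horizontal distance between tin and jar_floor below 0.014 m and contact force between cap and jar above 3 N); the arm keeps its last pose, push and grip.
It fails at once if a bystander is shoved more than 30 mm or knocked over (distance of any of polish, lipstick, compact, tonic, pump_bottle from where it was at the start of the episode above 0.03 m or angle between any of polish, lipstick, compact, tonic, pump_bottle's own z axis and vertical above 0.7 rad).
It also fails if it takes over 58 s, if anything falls off the work surface, if the arm or the gripper's body presses on something with over 40 N, if the wrist force passes 120 N, or if a joint passes its speed limit or range.

### The arm

A 6-joint arm with a two-finger parallel gripper is mounted at the origin on the work surface. World frame = base frame: x ahead of the robot, y to its left, z up, the work surface at z = 0. Lengths are in m, angles in rad, forces in N, time in s.
With the tool pointing down it reaches from about 0.15 to 0.775 m from the base axis. Payload 6.1 kg.
Tool frame: the origin (TCP) lies on the centre line of the jaws, within the pads' length; the fingertips stand ahead of it and the grasp point (between the pads) lies 8 mm behind it (robot.nose_length is the z of the fingertips in the tool frame, in m); z points along the fingers, y is the direction in which the jaws open and shut (so a half turn about z gives the same grasp; the last joint's range is limited). The gripper opens to 85 mm and grips with 20 to 120 N. Pads are 22 mm wide; open, the fingers measure 114 mm over their backs; the gripper's body (76 mm by 85 mm) begins 54 mm behind the grasp point. The pads swing forward as they close: fully open they stand 13 mm farther back than shut.
Start: joints at [-1.336, 0.126, -0.04, 1.405, 0, 1.571], TCP at [0.122, -0.511, 0.242] pointing down, gripper open.
Joint ranges: [-2.72, 2.72], [-0.95, 1.95], [-1.27, 1.35], [-1.78, 2.02], [-1.46, 1.47], [-3.14, 3.14]. Speed limits (rad/s): [2.39, 2.39, 3.01, 3.14, 3.14, 3.14].

### API

Orientations are given as [roll, pitch, yaw] about the fixed x, y, z axes, in that order (R = Rz(yaw) Ry(pitch) Rx(roll)).
In Python, from workcell import robot gives the robot as it stands.
- The arm moves only by the shell command python3 -m inch 'ROWS' [FORCE]. ROWS is JSON, a list of rows, each a list of 3 entries, a list of its own where there are three numbers: the turn, a rotation vector about the tool's x, y, z in rad, then the shift along the tool's x, y, z in mm, then the closure, from 0 (fully open) to 1 (shut). In form: [[[ax, ay, az], [dx, dy, dz], hand], ...]. A call has 1 to 20 rows; each row is the pose to reach, as a shift and turn from the pose commanded when the call began, along the tool's axes at that moment; what a row does not reach only later rows make up. A row lasts 1/8 s, in which the tool goes at most 62.5 mm and 10.7 degrees, less where a joint would pass 70% of its speed; a pose out of reach is approached as far as the arm can. A call with a gripper value outside its range is refused whole. The fingers move at their own pace and stop on an object; FORCE is the grip in N (left out, the last holds). Time passes only in rows, so rows that repeat a pose let the fingers close. It gives the time, the measured TCP pose, the force and the opening at its end, in the units of the state.
- robot.get_state(): the state, without advancing time (a new reading comes with each control period).
- robot.snapshot(name): name is "scene" or "top"; returns the picture (480x640x3 uint8, red, green, blue); there is no depth.
- robot.get_calibration(name): a dict with "fx", "fy", "cx", "cy" (pixels), "position" and "rotation" of the camera in the world. Camera axes: x right, y down, z forward; pixel columns grow to the right and rows downward; lengths in m; the calibration is good to about 2 mm. A picture is of the moment at which its call begins. get_calibration takes no time and is no camera call.
- robot.close_job(): hands the job in, once; it reports no verdict.
The state is a dict: "time_s": time; "joint_positions": joint angles; "joint_velocities": joint speeds; "joint_torque": joint torques, N m; "ee_pos": TCP position; "tool_rot": TCP orientation; "force": force on the tool from outside, world axes, zero at the start; "moment": the same for the moment, N m; "finger_gap": opening from 0.0 (shut) to 1.0 (fully open).
Only numpy, scipy, OpenCV 4.12 (cv2) and the standard library are available. Lean on these libraries where they do the work, as an engineer would, in place of code of your own. Each camera call takes 0.05 s, during which the arm holds its last target.

## Working session

There is one attempt and no reset: what is moved stays moved. The work goes in short steps, Python scripts to look and compute and a shell command to move; the robot and the scene stay as the last step left them, time stands still between calls to the robot, and variables do not carry over. Pictures are saved under pics/ and viewed, and the job is handed in when it is done.

```bash
mkdir -p pics; ls; python3 - <<'E'
from workcell import robot
import cv2
for n in("scene","top"):
    im=robot.snapshot(n); cv2.imwrite(f"pics/{n}0.png",im[:,:,::-1]); print(n,robot.get_calibration(n))
print(robot.get_state(), robot.nose_length)
E
```

```text
pics
scene {'fx': 517.289856884111, 'fy': 517.289856884111, 'cx': 320.533948345584, 'cy': 238.44553659596255, 'position': array([1.29161895, 0.09453889, 0.63570732]), 'rotation': array([-2.21531878,  0.00473659,  1.59240429])}
top {'fx': 496.5636830185787, 'fy': 496.5636830185787, 'cx': 322.82433590781994, 'cy': 236.8956714092956, 'position': array([0.46828549, 0.08428503, 0.96771481]), 'rotation': array([-3.03827075e+00, -1.08055831e-03, -1.56469868e+00])}
{'time_s': 0.1, 'joint_positions': array([-1.33596330e+00,  1.26351056e-01, -4.04967823e-02,  1.40538377e+00,
        7.50382816e-06,  1.57080527e+00]), 'joint_velocities': array([ 0.00069492,  0.00027347,  0.00180326, -0.00017642,  0.00136358,
        0.00048597]), 'joint_torque': array([ 1.06272546e-03, -4.36903989e+01,  3.53604662e+01,  1.36237848e-02,
        8.53617985e-05, -1.59239661e-06]), 'ee_pos': array([ 0.12208056, -0.51026044,  0.24159454]), 'tool_rot': array([-3.14015737e+00, -7.49097793e-06,  2.34824068e-01]), 'force': array([ 0.49448712, -0.04169277,  0.08662836]), 'moment': array([ 0.01013188, -0.04050433, -0.00809093]), 'finger_gap': 0.998285410860694} 0.011
```

View pics/scene0.png

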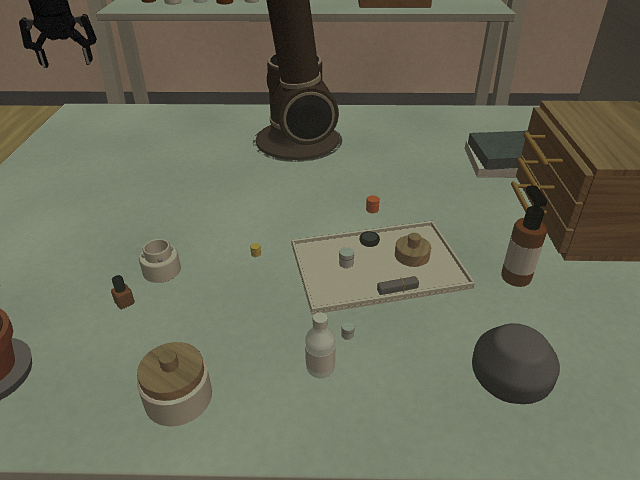

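View pics/top0.png

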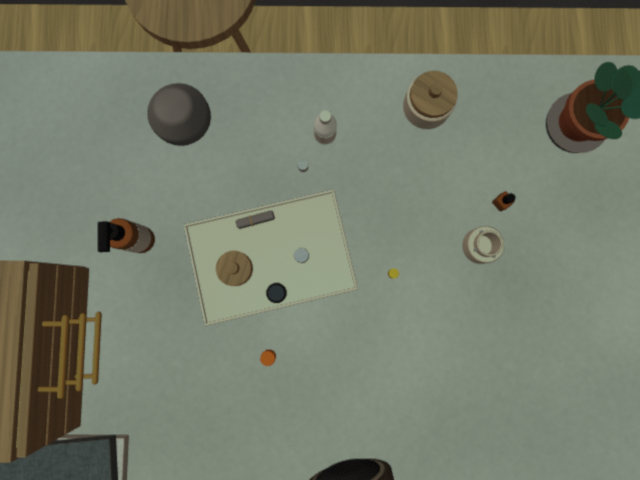

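Top picture: the jar is at about (485,245), the cap at (234,268) and the tray at (270,258). There are four tin-like things in it: grey on the tray (302,255), small grey off the tray (303,167), orange (268,358) and yellow (394,274). The larger grey one, on the tray, fits the description. I'll enlarge it to confirm and measure.

```bash
cat > h.py <<'E'
import numpy as np, cv2
from scipy.spatial.transform import Rotation as Ro
from workcell import robot
def cam(n):
    c=robot.get_calibration(n); return c,Ro.from_euler('xyz',c['rotation']).as_matrix()
def ray(n,u,v,z):
    c,R=cam(n); d=R@np.array([(u-c['cx'])/c['fx'],(v-c['cy'])/c['fy'],1]); p=c['position']
    return p+d*(z-p[2])/d[2]
def proj(n,P):
    c,R=cam(n); q=R.T@(np.array(P)-c['position']); return np.array([c['fx']*q[0]/q[2]+c['cx'],c['fy']*q[1]/q[2]+c['cy']])
def tomove(P,yaw_world=None):
    "shift in tool axes mm from measured pose"
    s=robot.get_state(); R=Ro.from_euler('xyz',s['tool_rot'])
    return R.inv().apply(np.array(P)-s['ee_pos'])*1000
E
python3 - <<'E'
from h import *
for n in("scene","top"): print(n,proj(n,[0,0,0]),proj(n,[.122,-.511,.242]))
a=cv2.imread('pics/top0.png'); b=cv2.imread('pics/scene0.png')
def crop(im,x,y,w,h,k): return cv2.resize(im[y:y+h,x:x+w],None,fx=k,fy=k,interpolation=cv2.INTER_CUBIC)
A=np.hstack([crop(a,270,140,66,50,6),crop(a,270,230,66,50,6)])
B=np.hstack([crop(b,315,305,66,50,6),crop(b,315,230,66,50,6)])
cv2.imwrite('pics/tins.png',np.vstack([A,B]))
A=np.hstack([crop(a,455,220,66,50,6),crop(a,200,245,66,50,6)])
B=np.hstack([crop(b,128,233,66,50,6),crop(b,380,225,66,50,6)])
cv2.imwrite('pics/jc.png',np.vstack([A,B]))
E
```

```text
scene [297.30089407 140.30463871] [67.76878064 66.43738794]
top [366.48106296 544.35659725] [751.37397575 542.88006675]
```

View pics/tins.png

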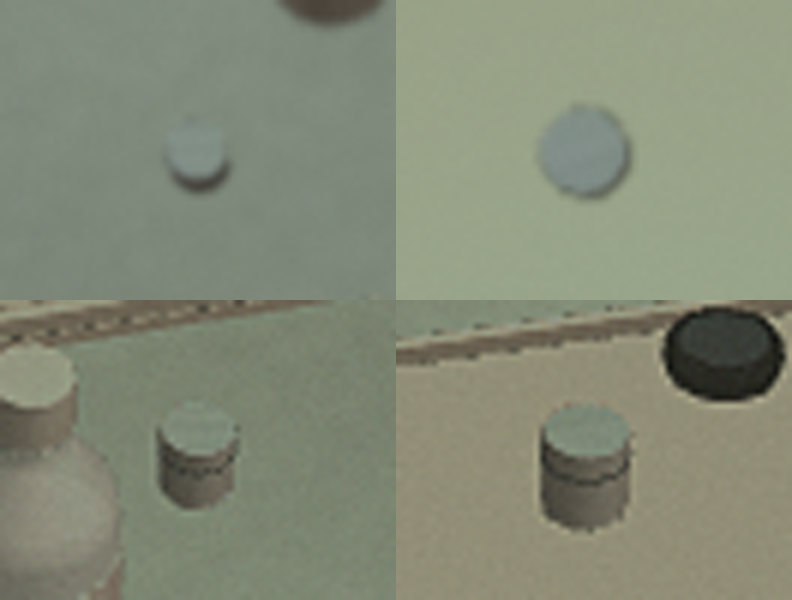

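View pics/jc.png

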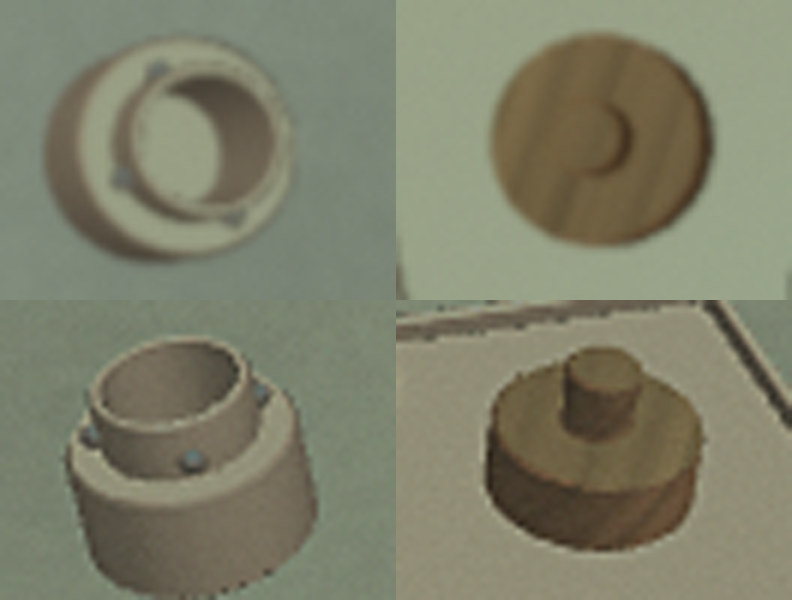

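```bash
python3 - <<'E'
from h import *
for l,n,u,v,z in [("tin","top",301.3,255.2,.035),("tin","scene",346.5,251.8,.035),("capflat","top",233,268,.032),("knob","scene",414.5,236.7,.054),
("jar sh","top",486,244.2,.04),("jar neck","top",488.8,243.8,.06),("jar neck","scene",156.25,247.2,.06),("tray corners","top",186,225,.014),("","top",334,191,.014),("","top",356,289,.014),("","top",207,324,.014),
("lip","top",255,219,.02),("compact","top",277,292,.014),("polish","top",509,198,.058),("tonic","top",325,116,.11),("yellow","top",394,272,.02)]:
    print(l,n,ray(n,u,v,z).round(4))
# refine via masks
for n in("top",):
    im=cv2.imread('pics/top0.png'); hsv=cv2.cvtColor(im,cv2.COLOR_BGR2HSV)
    print(hsv[255,301],hsv[240,300],hsv[268,225],hsv[245,470])
    c=hsv[245:295,205:265]; m=((c[...,0]<25)&(c[...,1]>70)).astype('u1')
    k,_=cv2.findContours(m,0,1); k=max(k,key=cv2.contourArea); print(cv2.fitEllipse(k),'off 205 245',cv2.boundingRect(k))
    c=hsv[235:275,283:320]; m=((c[...,0]>55)).astype('u1')
    k,_=cv2.findContours(m,0,1); k=max(k,key=cv2.contourArea); print(cv2.fitEllipse(k),'off 283 235')
E
```

```text
tin top [0.5301 0.1241 0.035 ]
tin scene [0.5334 0.1238 0.035 ]
capflat top [0.5054 0.2525 0.032 ]
knob scene [0.5097 0.2513 0.054 ]
jar sh top [ 0.5526 -0.2223  0.04  ]
jar neck top [ 0.5516 -0.2209  0.06  ]
jar neck scene [ 0.5569 -0.2225  0.06  ]
tray corners top [0.5887 0.3488 0.014 ]
 top [0.6573 0.0626 0.014 ]
 top [0.4675 0.0199 0.014 ]
 top [0.3998 0.3024 0.014 ]
lip top [0.6004 0.2147 0.02  ]
compact top [0.4609 0.1707 0.014 ]
polish top [ 0.6374 -0.2615  0.058 ]
tonic top [0.7738 0.0813 0.11  ]
yellow top [ 0.5002 -0.0521  0.02  ]
[ 78  23 142] [ 41  42 162] [ 20 109 110] [ 37  44 158]
((28.739831924438477, 23.02759552001953), (34.14130401611328, 35.47303009033203), 93.94778442382812) off 205 245 (11, 6, 37, 35)
((17.754470825195312, 19.721481323242188), (12.981827735900879, 13.23155689239502), 63.13772964477539) off 283 235
```

Enlarged, the grey tin on the tray is clearly the larger one (about 15 px against 11 px across), so it is the one meant. Both views agree within about 4 mm, and I'll use the averages: tin (0.532,0.124), cap (0.5075,0.252), jar (0.554,-0.222). The tool yaw already matches the tray.

```bash
python3 - <<'E'
from h import *
print(tomove([.532,.124,.12]))
E
```

```text
[ 546.24298262 -521.30155443  122.34697152]
```

```bash
python3 -m inch '[[[0,0,0],[137,-130,30],0],[[0,0,0],[273,-261,60],0],[[0,0,0],[546,-521,90],0],[[0,0,0],[546,-521,90],0],[[0,0,0],[546,-521,90],0],[[0,0,0],[546,-521,122],0],[[0,0,0],[546,-521,122],0],[[0,0,0],[546,-521,122],0],[[0,0,0],[546,-521,122],0],[[0,0,0],[546,-521,122],0],[[0,0,0],[546,-521,122],0],[[0,0,0],[546,-521,122],0],[[0,0,0],[546,-521,122],0],[[0,0,0],[546,-521,122],0],[[0,0,0],[546,-521,122],0],[[0,0,0],[546,-521,122],0],[[0,0,0],[546,-521,122],0]]'
python3 - <<'E'
from h import *
for n in("scene","top"):
    im=robot.snapshot(n); 
    x,y=(250,150) if n=="scene" else (230,180)
    cv2.imwrite(f"pics/{n}1.png",cv2.resize(im[y:y+150,x:x+200,::-1],None,fx=4,fy=4,interpolation=cv2.INTER_CUBIC))
s=robot.get_state();print(s['time_s'],s['ee_pos'],s['tool_rot'],s['finger_gap'],tomove([.532,.124,.12]))
E
```

```text
time_s: 2.22
ee_pos: [0.5318, 0.1222, 0.1209]
tool_rot: [3.142, -0.001, 0.233]
force: [-0.7, -0.2, 0.4]
finger_gap: 0.999
2.325 [0.53187829 0.12255545 0.12071822] [ 3.14156810e+00 -6.09667509e-04  2.33860349e-01] 1.000361074401378 [ 0.45271317 -1.37704247  0.71846473]
```

View pics/scene1.png

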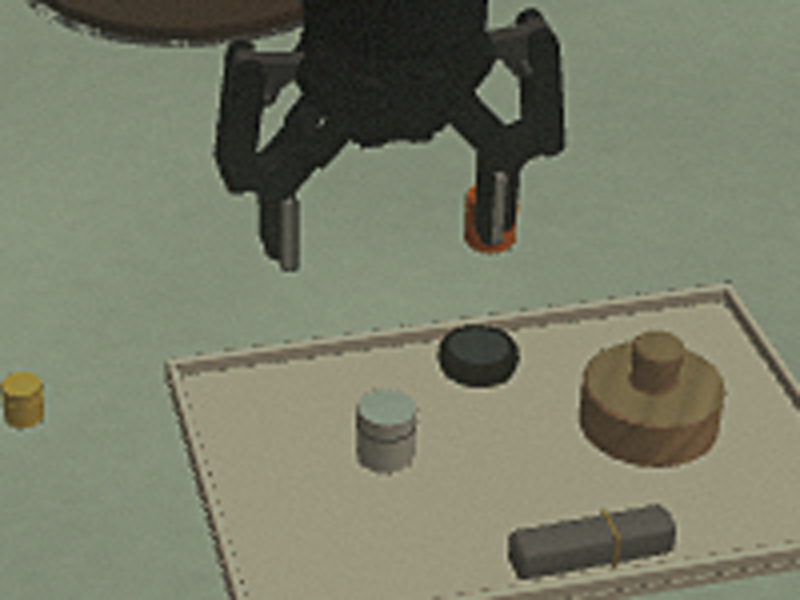

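View pics/top1.png

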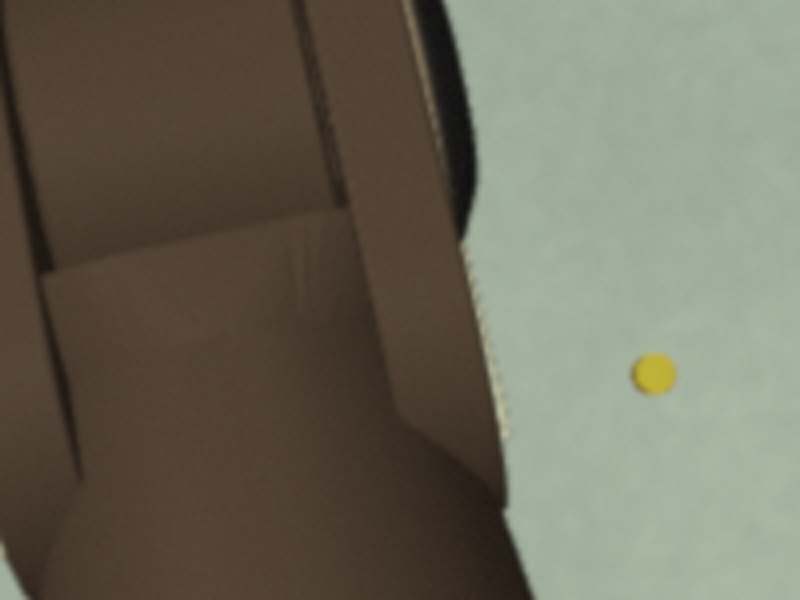

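Scene view: the jaws straddle the tin. The fingertips are at crop (289,268) and (497,240), and the tin top is at (386,408). The arm hides the top view. I'll check the camera bias from the fingertip midpoint.

```bash
python3 - <<'E'
from h import *
s=robot.get_state();p=s['ee_pos'].copy()
for dz in(-.011,0,.002,.005): print(dz,proj("scene",p+[0,0,dz]), ray("scene",250+393/4,150+254/4,p[2]+dz)-p)
E
```

```text
-0.011 [346.83935332 218.42951981] [-0.01567939  0.00284612 -0.011     ]
0 [346.99972499 213.31929023] [ 5.36954819e-04  2.20068720e-03 -2.77555756e-17]
0.002 [347.02913244 212.38222453] [0.00348538 0.00208334 0.002     ]
0.005 [347.07338875 210.97200104] [0.00790802 0.00190731 0.005     ]
```

```bash
python3 -m inch '[[[0,0,0],[-1,0,40],0],[[0,0,0],[-1,0,80],0],[[0,0,0],[-1,0,98],0],[[0,0,0],[-1,0,98],0],[[0,0,0],[-1,0,98],0],[[0,0,0],[-1,0,98],0.4],[[0,0,0],[-1,0,98],0.7],[[0,0,0],[-1,0,98],1],[[0,0,0],[-1,0,98],1],[[0,0,0],[-1,0,98],1],[[0,0,0],[-1,0,98],1],[[0,0,0],[-1,0,98],1]]' 30
python3 - <<'E'
from h import *
for n in("scene",):
    im=robot.snapshot(n); 
    x,y=(250,150)
    cv2.imwrite(f"pics/{n}2.png",cv2.resize(im[y:y+150,x:x+200,::-1],None,fx=4,fy=4,interpolation=cv2.INTER_CUBIC))
E
```

```text
time_s: 3.82
ee_pos: [0.5313, 0.1229, 0.0228]
tool_rot: [3.142, -0.001, 0.235]
force: [-1.9, -0.4, 5.3]
finger_gap: 0.316
```

View pics/scene2.png

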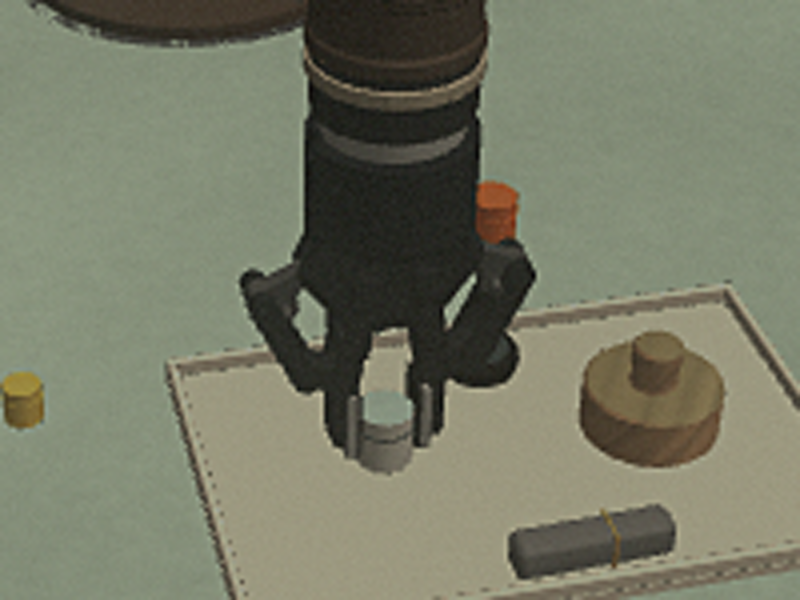

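Scene view: the tin is held between the pads at crop (386,430), gap 0.316 (about 27 mm). Next I'll lift it and carry it above the jar.

```bash
python3 - <<'E'
from h import *
print(tomove([.554,-.222,.1]))
E
```

```text
[-58.06820482 340.78683097 -77.24013675]
```

```bash
python3 -m inch '[[[0,0,0],[0,0,-45],1],[[0,0,0],[0,0,-77],1],[[0,0,0],[-10,60,-77],1],[[0,0,0],[-20,120,-77],1],[[0,0,0],[-30,180,-77],1],[[0,0,0],[-40,240,-77],1],[[0,0,0],[-50,300,-77],1],[[0,0,0],[-58,341,-77],1],[[0,0,0],[-58,341,-77],1],[[0,0,0],[-58,341,-77],1],[[0,0,0],[-58,341,-77],1]]'
python3 - <<'E'
from h import *
for n in("scene",):
    im=robot.snapshot(n); 
    x,y=(60,170)
    cv2.imwrite(f"pics/{n}3.png",cv2.resize(im[y:y+150,x:x+200,::-1],None,fx=4,fy=4,interpolation=cv2.INTER_CUBIC))
im=robot.snapshot("top"); cv2.imwrite("pics/top3.png",im[...,::-1])
s=robot.get_state();print(s['ee_pos'],s['finger_gap'])
E
```

```text
time_s: 5.25
ee_pos: [0.5538, -0.221, 0.0991]
tool_rot: [-3.141, 0.0, 0.236]
force: [-0.3, 1.0, -0.5]
finger_gap: 0.316
[ 0.55397323 -0.22098537  0.09934535] 0.31729047702343255
```

View pics/scene3.png

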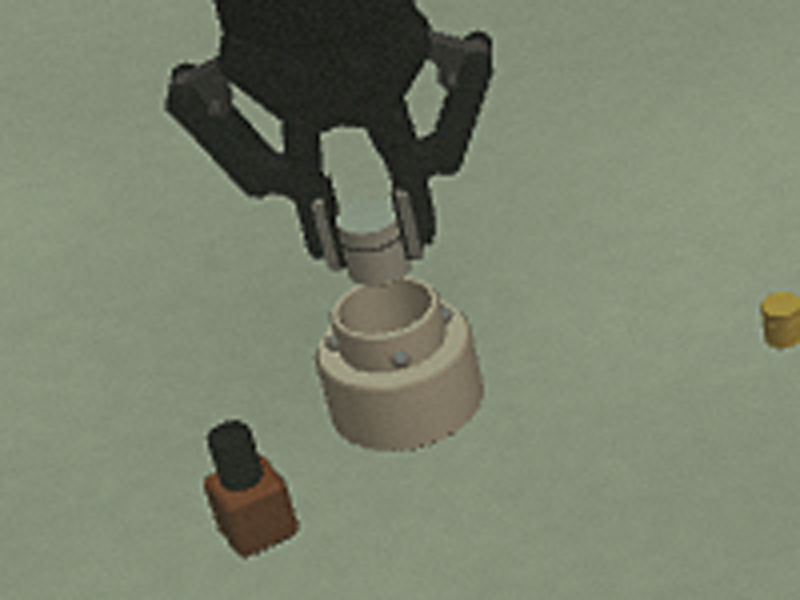

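View pics/top3.png

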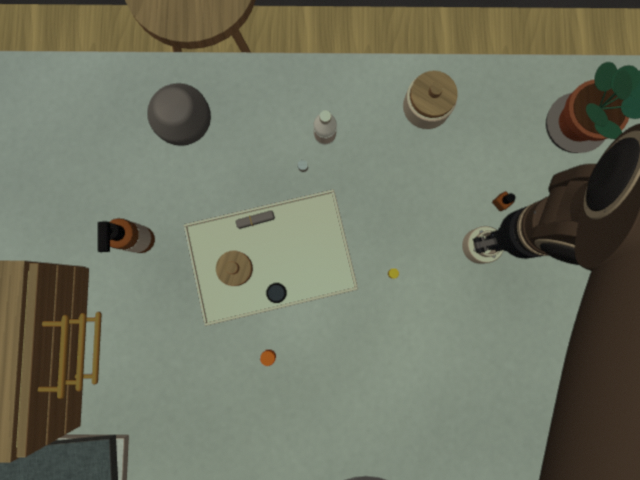

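Scene view: the tin hangs above the mouth. Its bottom ellipse is centred near crop (379,267), the jar mouth near (386,308). The polish bottle is well clear.

```bash
python3 - <<'E'
from h import *
s=robot.get_state();zb=s['ee_pos'][2]-.0178
t=ray("scene",154.75,236.75,zb);j=ray("scene",156.4,247.1,.06)
# tin top ellipse center approx
print(t,j,(j-t)*1000); 
R=Ro.from_euler('xyz',s['tool_rot']);print(R.inv().apply((j-t)*1000))
E
```

```text
[ 0.55401718 -0.22175257  0.08154535] [ 0.55659238 -0.22229443  0.06      ] [  2.57519776  -0.54186499 -21.5453547 ]
[ 2.37732366  1.1344224  21.54504556]
```

```bash
python3 -m inch '[[[0,0,0],[2.4,1,0],1],[[0,0,0],[2.4,1,10],1],[[0,0,0],[2.4,1,20],1],[[0,0,0],[2.4,1,28],1],[[0,0,0],[2.4,1,28],1],[[0,0,0],[2.4,1,28],1]]'
python3 - <<'E'
from h import *
im=robot.snapshot("scene"); x,y=(60,170)
cv2.imwrite(f"pics/scene4.png",cv2.resize(im[y:y+150,x:x+200,::-1],None,fx=4,fy=4,interpolation=cv2.INTER_CUBIC))
E
```

```text
time_s: 6.1
ee_pos: [0.5563, -0.2226, 0.0709]
tool_rot: [-3.141, 0.0, 0.235]
force: [0.2, 0.6, -1.5]
finger_gap: 0.314
```

View pics/scene4.png

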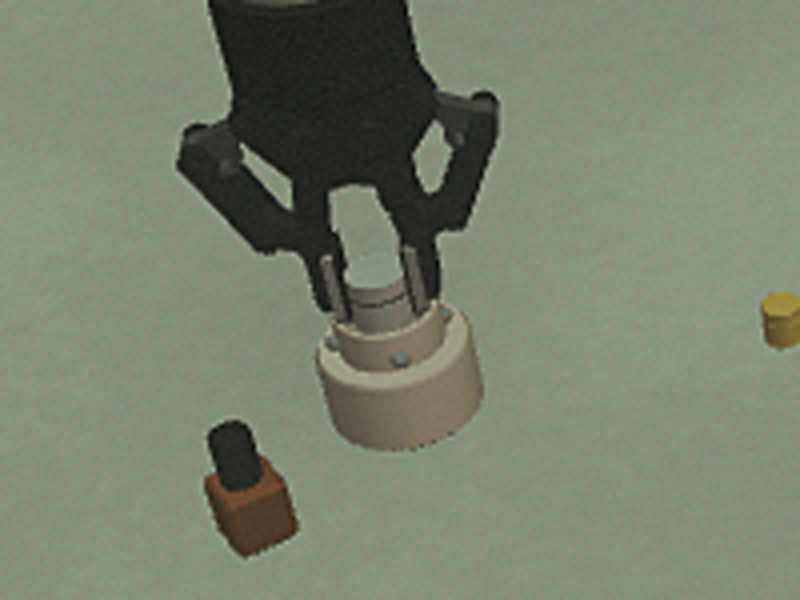

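Scene view: the tin's lower end is inside the mouth, around crop (380,320), and there is no contact force. I'll release it and rise.

```bash
python3 -m inch '[[[0,0,0],[0,0,0],0.8],[[0,0,0],[0,0,0],0.5],[[0,0,0],[0,0,0],0.3],[[0,0,0],[0,0,-10],0],[[0,0,0],[0,0,-40],0],[[0,0,0],[0,0,-70],0],[[0,0,0],[0,-60,-70],0],[[0,0,0],[0,-120,-70],0],[[0,0,0],[0,-120,-70],0],[[0,0,0],[0,-120,-70],0]]'
python3 - <<'E'
from h import *
for n,x,y in(("scene",60,170),("top",385,170)):
    im=robot.snapshot(n)
    cv2.imwrite(f"pics/{n}5.png",cv2.resize(im[y:y+150,x:x+200,::-1],None,fx=4,fy=4,interpolation=cv2.INTER_CUBIC))
s=robot.get_state();print(s['ee_pos'],s['tool_rot'],tomove([.5075,.2515,.12]))
E
```

```text
time_s: 7.4
ee_pos: [0.529, -0.1059, 0.1421]
tool_rot: [3.141, -0.001, 0.236]
force: [-0.1, 0.6, -1.0]
finger_gap: 0.999
[ 0.52905345 -0.10680435  0.14167107] [ 3.14102910e+00 -6.68348008e-04  2.33802775e-01] [  62.02988058 -353.56140451   21.51328775]
```

View pics/scene5.png

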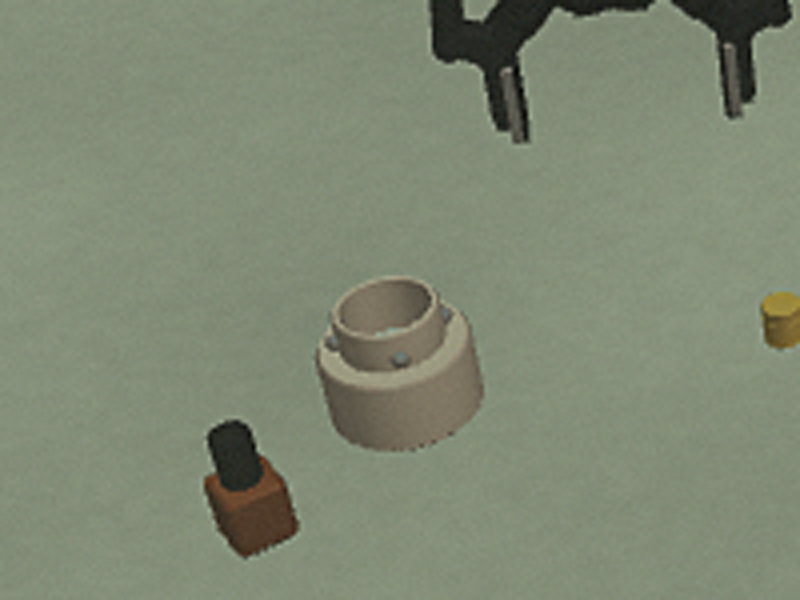

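View pics/top5.png

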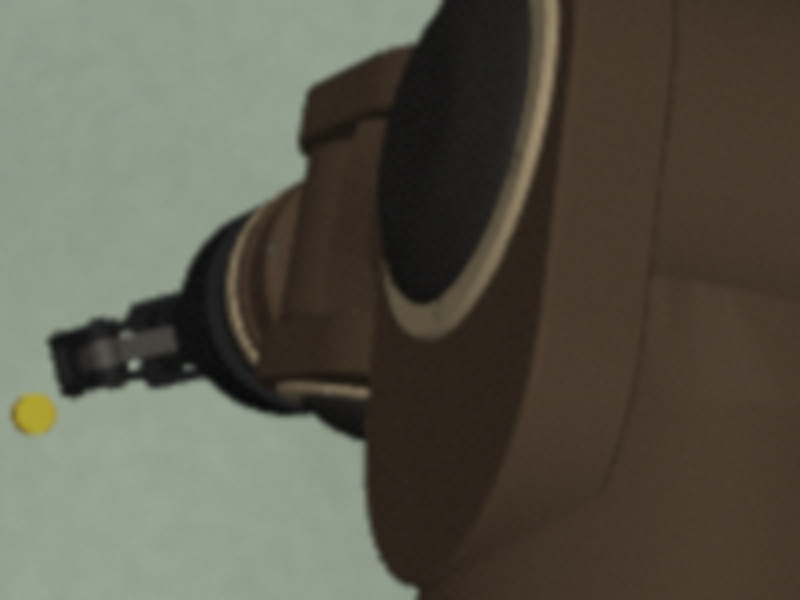

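Scene view: the jar is open and the tin's top just shows inside at crop (395,330). Next I'll go above the cap, then check the jar from the top camera.

```bash
python3 -m inch '[[[0,0,0],[10,-60,0],0],[[0,0,0],[20,-120,0],0],[[0,0,0],[30,-180,0],0],[[0,0,0],[41,-240,0],0],[[0,0,0],[52,-300,0],0],[[0,0,0],[62.5,-353.5,21.5],0],[[0,0,0],[62.5,-353.5,21.5],0],[[0,0,0],[62.5,-353.5,21.5],0],[[0,0,0],[62.5,-353.5,21.5],0]]'
python3 - <<'E'
from h import *
k=[]
for n,x,y,w,h in(("scene",330,140,140,140),("top",435,195,100,100)):
    im=robot.snapshot(n)
    k.append(cv2.resize(im[y:y+h,x:x+w,::-1],(400,400),interpolation=cv2.INTER_CUBIC))
cv2.imwrite("pics/c6.png",np.hstack(k))
s=robot.get_state();print(s['ee_pos'],s['tool_rot'],tomove([.508,.2515,.043]))
E
```

```text
time_s: 8.62
ee_pos: [0.5272, 0.1927, 0.1196]
tool_rot: [-3.095, 0.003, 0.328]
force: [-0.2, 0.2, 0.4]
finger_gap: 1.0
[0.52724029 0.19288285 0.1200827 ] [-3.09520564e+00  1.88308806e-03  3.28232861e-01] [  0.82849055 -58.04963971  79.85896447]
```

View pics/c6.png

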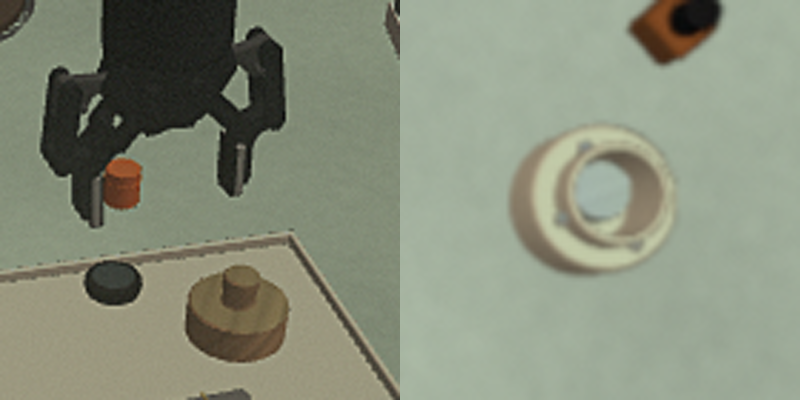

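The tin stands flat in the jar (top view, right crop at (603,190)). The arm stopped short and tilted, so I'll check the joint limits.

```bash
python3 - <<'E'
from h import *
s=robot.get_state();print(s['joint_positions'].round(3))
E
```

```text
[ 0.327  0.222 -0.194  1.157  0.046  3.141]
```

Joint 6 is at its limit, since q6 = q1 − yaw + π. I'll use a larger tool yaw (0.75) at the cap.

```bash
python3 - <<'E'
from h import *
s=robot.get_state();R=Ro.from_euler('xyz',s['tool_rot']);T=Ro.from_euler('xyz',[np.pi,0,.75])
print((R.inv()*T).as_rotvec(),tomove([.508,.2515,.12]))
E
```

```text
[-0.04609438 -0.0079275  -0.42173461] [  0.68349285 -61.62015258   2.94192856]
```

```bash
python3 -m inch '[[[-0.016,-0.003,-0.14],[0,-15,1],0],[[-0.031,-0.005,-0.28],[0,-31,2],0],[[-0.046,-0.008,-0.42],[0.7,-46,3],0],[[-0.046,-0.008,-0.42],[0.7,-61.6,3],0],[[-0.046,-0.008,-0.42],[0.7,-61.6,3],0],[[-0.046,-0.008,-0.42],[0.7,-61.6,3],0],[[-0.046,-0.008,-0.42],[0.7,-61.6,3],0]]'
python3 - <<'E'
from h import *
im=robot.snapshot("scene");x,y=350,140
cv2.imwrite("pics/s7.png",cv2.resize(im[y:y+140,x:x+140,::-1],(600,600),interpolation=cv2.INTER_CUBIC))
s=robot.get_state();print(s['ee_pos'],s['tool_rot'],s['joint_positions'].round(3),tomove([.508,.2515,.043]))
E
```

```text
time_s: 9.6
ee_pos: [0.5081, 0.2514, 0.1197]
tool_rot: [-3.141, 0.0, 0.748]
force: [-0.2, -0.7, -0.2]
finger_gap: 0.999
[0.50805734 0.25139976 0.11965752] [-3.14130461e+00  4.11001509e-04  7.47716297e-01] [ 0.459  0.231 -0.182  1.158  0.     2.853] [ 5.76234532e-02 -9.04111660e-02  7.66575321e+01]
```

View pics/s7.png

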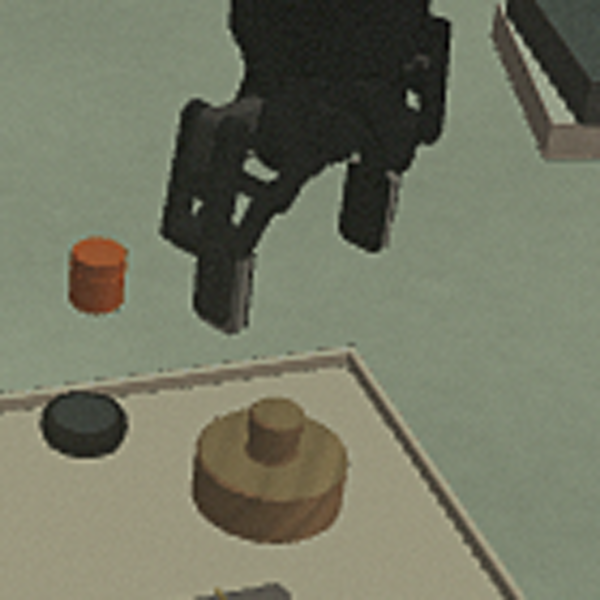

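Jaws open around the cap's axis: knob top at crop (277,413), fingertips at (232,330) and (378,250). I'll descend and grip the knob.

```bash
python3 -m inch '[[[0,0,0],[0,0,40],0],[[0,0,0],[0,0,65],0],[[0,0,0],[0,0,74.5],0],[[0,0,0],[0,0,74.5],0],[[0,0,0],[0,0,74.5],0],[[0,0,0],[0,0,74.5],0.4],[[0,0,0],[0,0,74.5],0.7],[[0,0,0],[0,0,74.5],1],[[0,0,0],[0,0,74.5],1],[[0,0,0],[0,0,74.5],1],[[0,0,0],[0,0,74.5],1],[[0,0,0],[0,0,74.5],1]]' 80
python3 - <<'E'
from h import *
im=robot.snapshot("scene");x,y=350,140
cv2.imwrite("pics/s8.png",cv2.resize(im[y:y+140,x:x+140,::-1],(600,600),interpolation=cv2.INTER_CUBIC))
E
```

```text
time_s: 11.15
ee_pos: [0.5081, 0.2521, 0.0457]
tool_rot: [-3.141, -0.001, 0.749]
force: [-0.5, -0.6, 5.3]
finger_gap: 0.246
```

View pics/s8.png

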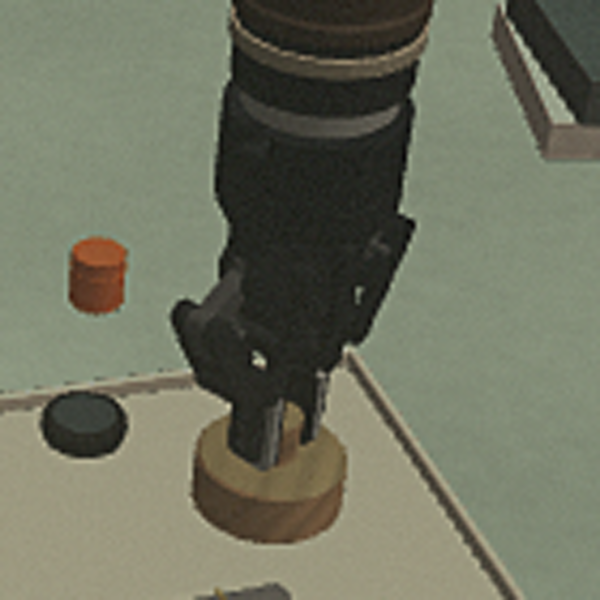

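Scene view: the pads hold the knob at crop (290,430), gap 0.246, and the cap has not moved. I'll lift it and carry it over the jar.

```bash
python3 - <<'E'
from h import *
print(tomove([.555,-.222,.130]))
E
```

```text
[-288.4423772   379.10542703  -84.47950559]
```

```bash
python3 -m inch '[[[0,0,0],[0,0,-40],1],[[0,0,0],[0,0,-84.5],1],[[0,0,0],[-32,42,-84.5],1],[[0,0,0],[-64,84,-84.5],1],[[0,0,0],[-96,126,-84.5],1],[[0,0,0],[-128,168,-84.5],1],[[0,0,0],[-160,210,-84.5],1],[[0,0,0],[-192,252,-84.5],1],[[0,0,0],[-224,294,-84.5],1],[[0,0,0],[-256,336,-84.5],1],[[0,0,0],[-288.5,379,-84.5],1],[[0,0,0],[-288.5,379,-84.5],1],[[0,0,0],[-288.5,379,-84.5],1],[[0,0,0],[-288.5,379,-84.5],1]]'
python3 - <<'E'
from h import *
k=[]
for n,x,y in(("scene",100,190),("top",440,190)):
    im=robot.snapshot(n); cv2.imwrite(f"pics/{n}9full.png",im[...,::-1])
    k.append(cv2.resize(im[y:y+100,x:x+100,::-1],(400,400) if n=="top" else (400,400),interpolation=cv2.INTER_CUBIC))
    cv2.imwrite(f"pics/{n}9.png",cv2.resize(im[y:y+100,x:x+100,::-1],(600,600),interpolation=cv2.INTER_CUBIC))
s=robot.get_state();print(s['ee_pos'],s['tool_rot'],s['joint_positions'].round(2),s['force'])
E
```

```text
time_s: 12.95
ee_pos: [0.5545, -0.2208, 0.1294]
tool_rot: [-3.141, 0.0, 0.75]
force: [-0.3, 0.0, -1.5]
finger_gap: 0.249
[ 0.5547208  -0.22083015  0.12971806] [-3.14117177e+00  2.44337667e-04  7.50746226e-01] [-0.38  0.28 -0.09  1.2  -0.    2.01] [-0.34133408  0.48251293 -0.21628454]
```

View pics/scene9.png

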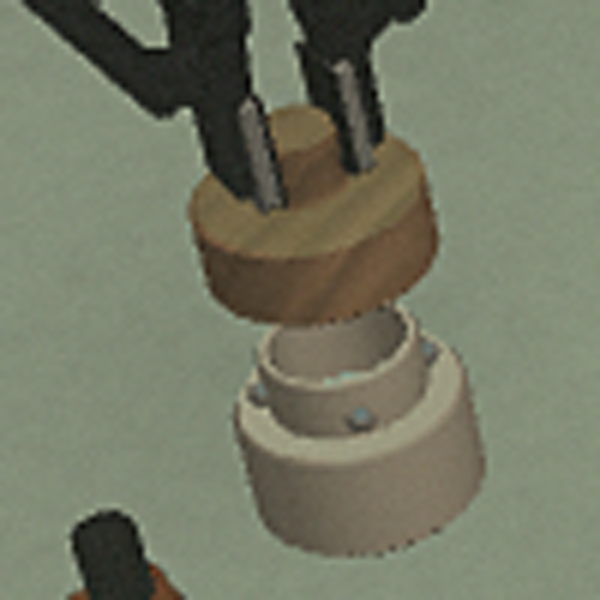

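View pics/top9.png

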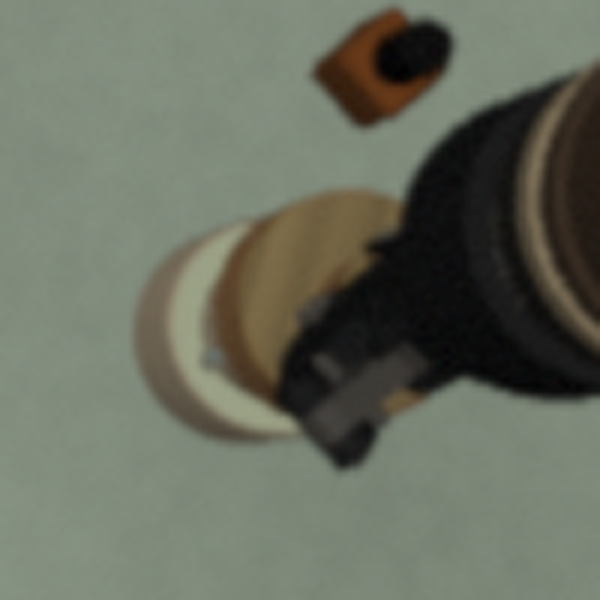

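```bash
cat > m.py <<'E'
from h import *
from scipy.optimize import least_squares
def fitc(pts,r):
    f=lambda c:np.hypot(pts[:,0]-c[0],pts[:,1]-c[1])-r
    c0=pts.mean(0)-[r*.8,0]
    s=least_squares(f,c0,loss='soft_l1',f_scale=.0005); return s.x,np.sqrt((s.fun**2).mean()),
def front(mask,x0,y0,umin,umax,z,r,n="scene"):
    P=[]
    for u in range(umin,umax):
        v=np.where(mask[:,u-x0])[0]
        if len(v): P.append(ray(n,u,v.max()+y0+.5,z)[:2])
    return fitc(np.array(P),r)
def measure(im,zrim):
    x0,y0=100,170; c=cv2.resize(im[y0:y0+130,x0:x0+100],None,fx=1,fy=1); hsv=cv2.cvtColor(c,cv2.COLOR_RGB2HSV)
    H,S,V=[hsv[...,i].astype(int) for i in range(3)]
    cap=((H<26)&(S>75)&(V>45)).astype('u1'); cap[:, :30]=0
    jar=((H<32)&(V>70)).astype('u1'); 
    out=[]
    for m in(cap,jar):
        n,l,st,_=cv2.connectedComponentsWithStats(m); 
        i=[k for k in range(1,n) if st[k,4]>200]; i=max(i,key=lambda k:st[k,4]); out.append((l==i,st[i]))
    return out
E
python3 - <<'E'
from m import *
im=cv2.imread("pics/scene9full.png")[...,::-1]
s=robot.get_state(); zr=s['ee_pos'][2]-.0407
(o,so),(j,sj)=measure(im,zr)
print(so,sj)
cv2.imwrite("pics/mask9.png",np.hstack([cv2.resize(x.astype('u1')*255,None,fx=4,fy=4,interpolation=0) for x in(o,j)]))
hsv=cv2.cvtColor(np.ascontiguousarray(im),cv2.COLOR_RGB2HSV)
for p in[(310//6+100,290//6+190),(360//6+100,500//6+190),(560//6+100,400//6+190),(330//6+100,240//6+190)]:print(hsv[p[1],p[0]])
print(front(o,100,170,138,170,zr,.0335)); print(front(j,100,170,146,177,0,.035))
E
```

```text
[ 32  38  41  36 995] [  31   30   50   83 2411]
[ 16 116 101]
[ 19  56 123]
[ 42  39 145]
[ 21  97 126]
(array([ 0.55092715, -0.22324135]), np.float64(0.0008090490616899048))
(array([ 0.55012952, -0.22609158]), np.float64(0.0008196842809507805))
```

View pics/mask9.png

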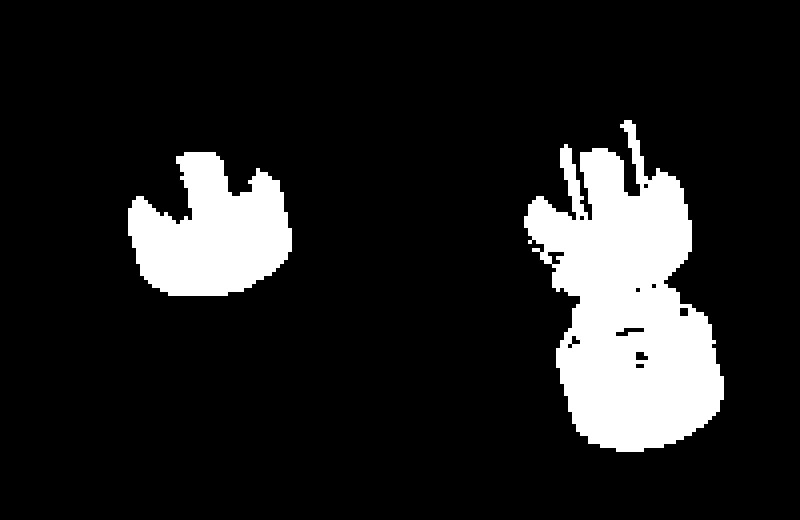

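```bash
cat >> m.py <<'E'
def arc(mask,x0,y0,z,r,c,n="scene",half=60,it=8):
    k,_=cv2.findContours(mask.astype('u1'),cv2.RETR_EXTERNAL,cv2.CHAIN_APPROX_NONE); k=max(k,key=cv2.contourArea)[:,0,:].astype(float)
    m=k.mean(0); d=k-m; k=k+.4*d/np.linalg.norm(d,axis=1)[:,None]   # pixel outer edge
    P=np.array([ray(n,u+x0,v+y0,z)[:2] for u,v in k]); cp=cam(n)[0]['position'][:2]
    c=np.array(c,float)
    for _ in range(it):
        q=P-c; a=np.degrees(np.angle(np.exp(1j*(np.arctan2(q[:,1],q[:,0])-np.arctan2(*(cp-c)[::-1])))))
        g=P[(abs(a)<half)&(abs(np.hypot(*q.T)-r)<.006)]
        s=least_squares(lambda c:np.hypot(g[:,0]-c[0],g[:,1]-c[1])-r,c,loss='soft_l1',f_scale=.0005); c=s.x
    return c.round(4),len(g),round(float(np.sqrt((s.fun**2).mean()))*1000,2)
E
python3 - <<'E'
from m import *
im=cv2.imread("pics/scene9full.png")[...,::-1]
s=robot.get_state(); zr=s['ee_pos'][2]-.0407
(o,so),(j,sj)=measure(im,zr)
for h in(40,60,75): print(arc(o,100,170,zr,.0335,[.555,-.222],half=h),arc(j,100,170,0,.035,[.555,-.222],half=h))
# original picture, jar neck: outer rim back/front? and cap on tray bottom arc, for bias
im0=cv2.imread("pics/scene0.png")[...,::-1]; (_,_),(j0,s0)=measure(im0,0); 
for h in(40,60,75): print('jar0',s0,arc(j0,100,170,0,.035,[.555,-.222],half=h))
E
```

```text
(array([ 0.5505, -0.2227]), 24, 0.85) (array([ 0.5502, -0.2267]), 24, 0.83)
(array([ 0.5506, -0.2232]), 33, 0.79) (array([ 0.5499, -0.2259]), 34, 0.76)
(array([ 0.5507, -0.2233]), 39, 0.75) (array([ 0.5498, -0.226 ]), 40, 0.76)Traceback (most recent call last):
  File "<stdin>", line 7, in <module>
  File "m.py", line 21, in measure
    i=[k for k in range(1,n) if st[k,4]>200]; i=max(i,key=lambda k:st[k,4]); out.append((l==i,st[i]))
                                                ~~~^^^^^^^^^^^^^^^^^^^^^^^^
ValueError: max() iterable argument is empty
```

Arc fits disagree slightly in y. As a better lateral measure I'll use the side silhouettes: a vertical cylinder's edges have a constant ray azimuth, so the mean gives its bearing.

```bash
cat >> m.py <<'E'
def azim(n,u,v):
    c,R=cam(n); d=R@np.array([(u-c['cx'])/c['fx'],(v-c['cy'])/c['fy'],1]); return np.arctan2(d[1],d[0])
def edges(mask,x0,y0,rows,n="scene"):
    L=[];Rr=[]
    for v in rows:
        u=np.where(mask[v-y0])[0]
        L.append(azim(n,u.min()+x0-.5,v)); Rr.append(azim(n,u.max()+x0+.5,v))
    return np.unwrap(L),np.unwrap(Rr)
E
python3 - <<'E'
from m import *
im=cv2.imread("pics/scene9full.png")[...,::-1]
(o,so),(j,sj)=measure(im,0)
for l,m,rows in(("cap",o,range(226,236)),("jar",j,range(263,276))):
    L,R=edges(m,100,170,rows); print(l); print(np.degrees(L).round(2)%360,'\n',np.degrees(R).round(2)%360)
    a=(L%(2*np.pi)+R%(2*np.pi))/2; c=cam("scene")[0]['position']; 
    # y at x=.555
    aa=np.median(a); print(' y at x=.555:',c[1]+(.555-c[0])*np.tan(aa), 'half width->dist', np.median(abs(L-R))/2)
E
```

```text
cap
[205.58 205.61 205.64 205.56 205.59 205.62 205.54 205.57 205.6  205.63] 
 [200.9  200.81 200.84 200.86 200.89 200.92 200.94 201.09 201.12 201.27]
 y at x=.555: -0.22181205028627674 half width->dist 0.04090003075785975
jar
[205.84 205.87 205.91 205.82 205.86 205.89 205.8  205.84 205.87 205.9
 205.82 205.85 205.88] 
 [200.92 200.82 200.84 200.87 200.9  200.93 200.96 201.11 201.14 201.17
 201.33 201.48 201.64]
 y at x=.555: -0.2243454488703592 half width->dist 0.04229983038897278
```

```bash
python3 - <<'E'
from m import *
im=cv2.imread("pics/top9full.png"); c=im[215:268,458:512]
cv2.imwrite("pics/t9z.png",cv2.resize(c,None,fx=11,fy=11,interpolation=cv2.INTER_CUBIC))
im=cv2.imread("pics/top0.png"); c=im[215:268,458:512]
cv2.imwrite("pics/t0z.png",cv2.resize(c,None,fx=11,fy=11,interpolation=cv2.INTER_CUBIC))
E
```

```text
(no output)
```

View pics/t9z.png

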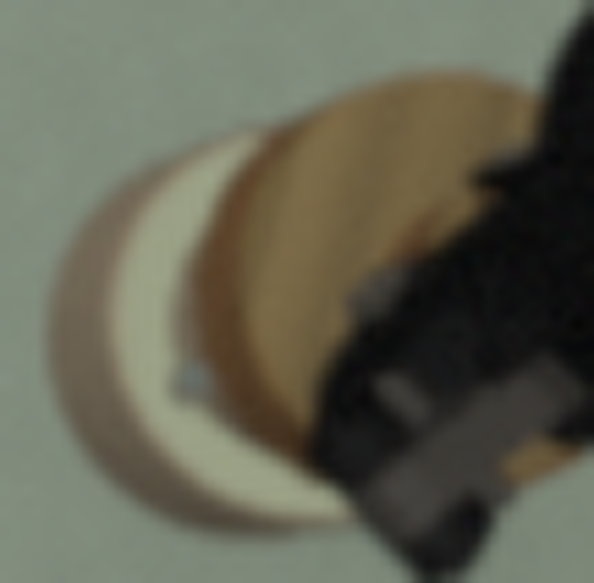

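View pics/t0z.png

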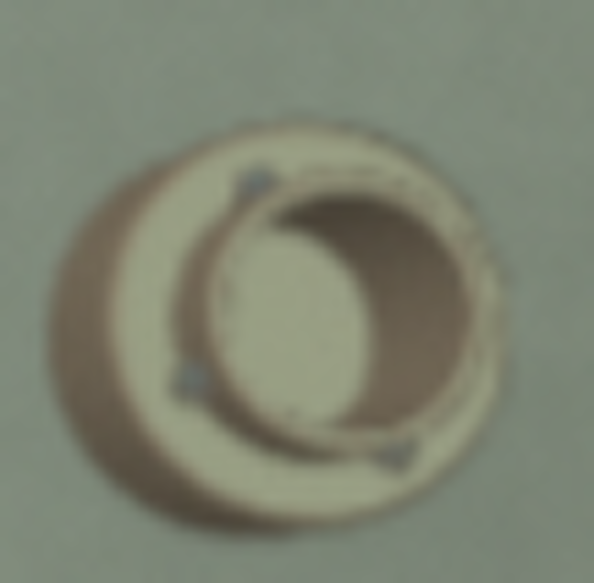

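```bash
python3 - <<'E'
from m import *
zr=robot.get_state()['ee_pos'][2]-.0407
def F(l,pts,z,r):
    P=np.array([ray("top",(x+.5)/11-.5+458,(y+.5)/11-.5+215,z)[:2] for x,y in pts])
    a=least_squares(lambda c:np.hypot(P[:,0]-c[0],P[:,1]-c[1])-r,P.mean(0)); b=least_squares(lambda c:np.hypot(P[:,0]-c[0],P[:,1]-c[1])-c[2],[*P.mean(0),r])
    print(l,a.x.round(4),(a.fun*1000).round(1),b.x.round(4))
F("capflat",[(247,330),(244,285),(255,235),(275,185),(305,140),(345,107),(390,82),(440,70),(490,76),(535,95),(262,370),(280,410)],zr+.027,.0335)
F("caprim",[(193,310),(192,290),(200,255),(215,210),(240,165),(205,370),(230,415),(265,450),(300,470)],zr,.0335)
F("shoulder",[(113,320),(125,250),(160,180),(300,122),(400,150),(460,205),(500,290),(495,350),(450,450),(400,495),(310,520),(230,500),(170,455),(130,390)],.04,.035)
F("shoulder part",[(113,320),(125,250),(160,180),(310,520),(230,500),(170,455),(130,390)],.04,.035)
F("neckinner",[(207,310),(245,225),(345,190),(430,225),(470,310),(440,400),(350,440),(265,415)],.059,.02)
F("bottom",[(48,340),(60,270),(100,200),(80,430),(120,480),(180,525),(260,535)],0,.035)
E
```

```text
capflat [ 0.5518 -0.2202] [ 0.5  0.2 -0.7 -0.9 -0.5 -0.3  0.5  1.1  0.6 -0.3  0.3  0.9] [ 0.5509 -0.2214  0.0346]
caprim [ 0.5526 -0.2205] [ 0.3  0.3 -0.4 -0.5 -0.1  0.6  0.4 -0.1 -0.9] [ 0.5522 -0.2183  0.0316]
shoulder [ 0.5542 -0.2212] [-2.  -2.3 -1.2 -1.5 -1.6 -1.9 -1.4 -2.5 -2.2 -1.2 -0.4 -0.8 -1.4 -2.1] [ 0.5539 -0.2212  0.0334]
shoulder part [ 0.5542 -0.2233] [ 0.1 -0.4  0.3 -0.2  0.2  0.2 -0.1] [ 0.5542 -0.2233  0.035 ]
neckinner [ 0.5529 -0.2207] [2.3 1.5 0.9 1.6 1.7 1.6 1.1 1.4] [ 0.5529 -0.2206  0.0215]
bottom [ 0.5542 -0.2237] [ 0.4  0.   0.3 -0.6 -0.5  0.8  0.2] [ 0.5546 -0.2246  0.0358]
```

The top view gives the cap about 1.6 mm short in x and 1.8 mm off in y from the jar, and the scene bearing agrees at about 2 mm. I'll shift by world (+1.2,-1.8) mm, lower to just above the neck and look again.

```bash
python3 -m inch '[[[0,0,0],[-0.4,2.1,8],1],[[0,0,0],[-0.4,2.1,16],1],[[0,0,0],[-0.4,2.1,22],1],[[0,0,0],[-0.4,2.1,22],1],[[0,0,0],[-0.4,2.1,22],1],[[0,0,0],[-0.4,2.1,22],1]]'
python3 - <<'E'
from m import *
im=robot.snapshot("scene"); cv2.imwrite("pics/s10f.png",im[...,::-1]); cv2.imwrite("pics/s10.png",cv2.resize(im[205:290,115:200,::-1],None,fx=7,fy=7,interpolation=cv2.INTER_CUBIC))
t=robot.snapshot("top"); cv2.imwrite("pics/t10.png",cv2.resize(t[215:268,458:512,::-1],None,fx=11,fy=11,interpolation=cv2.INTER_CUBIC))
s=robot.get_state();print(s['ee_pos'],s['force'])
(o,so),(j,sj)=measure(im,0); print(so,sj)
zr=s['ee_pos'][2]-.0407
for h in(40,60): print(arc(o,100,170,zr,.0335,[.555,-.222],half=h),arc(j,100,170,0,.035,[.555,-.222],half=h))
for l,m,rows in(("cap",o,range(so[1]+170+12,so[1]+170+so[3]-6)),("jar",j,range(261,276))):
    L,R=edges(m,100,170,rows); print(l,np.degrees(L).round(2)%360,'\n',np.degrees(R).round(2)%360)
E
```

```text
time_s: 13.8
ee_pos: [0.556, -0.224, 0.108]
tool_rot: [3.141, 0.0, 0.749]
force: [-0.3, 0.1, -0.7]
finger_gap: 0.245
[ 0.55595393 -0.22399466  0.10791493] [-0.40715219 -0.64408372  0.60480328]
[ 32  48  41  37 984] [  32   41   49   72 2132]
(array([ 0.5525, -0.2267]), 25, 1.0) (array([ 0.5502, -0.2257]), 24, 0.85)
(array([ 0.5524, -0.2266]), 33, 0.92) (array([ 0.5502, -0.2259]), 33, 0.81)
cap [205.48 205.62 205.65 205.8  205.83 205.86 205.9  205.81 205.84 205.88
 205.79 205.83 205.86 205.89 205.81 205.84 205.87 205.9  205.82] 
 [201.13 201.16 201.06 201.09 201.12 201.14 201.17 201.08 201.1  201.13
 201.16 201.18 201.21 201.24 201.39 201.54 201.57 201.72 201.87]
jar [205.89 205.81 205.84 205.87 205.79 205.82 205.86 205.89 205.8  205.84
 205.87 205.9  205.82 205.85 205.88] 
 [200.86 200.89 200.92 200.94 200.97 200.87 200.9  200.93 200.96 201.11
 201.14 201.3  201.33 201.48 201.64]
```

View pics/s10.png

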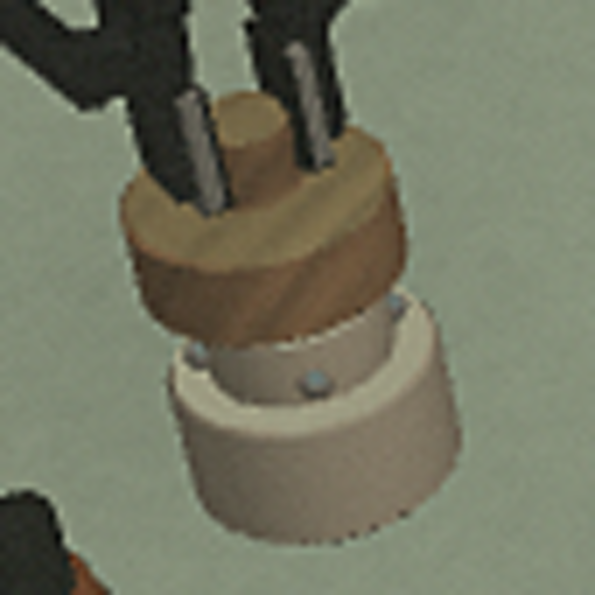

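View pics/t10.png

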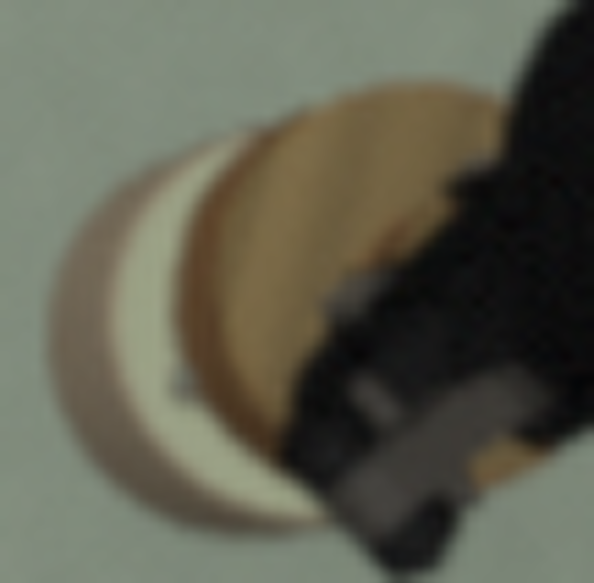

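```bash
python3 - <<'E'
from m import *
zr=robot.get_state()['ee_pos'][2]-.0407
def F(l,pts,z,r):
    P=np.array([ray("top",(x+.5)/11-.5+458,(y+.5)/11-.5+215,z)[:2] for x,y in pts])
    a=least_squares(lambda c:np.hypot(P[:,0]-c[0],P[:,1]-c[1])-r,P.mean(0))
    print(l,a.x.round(4),(a.fun*1000).round(1))
F("capflat",[(216,315),(216,280),(228,235),(250,185),(280,142),(320,110),(370,86),(420,79),(470,86),(505,105),(230,360),(255,410)],zr+.027,.0335)
F("caprim",[(178,315),(177,285),(185,250),(200,205),(225,165),(255,130),(190,365),(215,410),(250,445),(280,465)],zr,.0335)
print(Ro.from_euler('xyz',robot.get_state()['tool_rot']).inv().apply([-.5,.9,0]))
E
```

```text
capflat [ 0.5535 -0.2228] [ 0.6  0.3 -0.7 -0.9 -0.4 -0.1  0.6  0.8  0.7 -0.4  0.3  0.6]
caprim [ 0.5553 -0.2246] [ 0.3  0.2 -0.5 -0.5 -0.3  0.5  0.4  0.3 -0.1 -0.4]
[ 2.46568949e-01 -9.99601787e-01 -1.40664120e-04]
```

Both views put the cap about 1 mm too far toward -y/+x. I'll correct by tool y -1 mm, then lower onto the neck in small steps, watching the force.

```bash
python3 -m inch '[[[0,0,0],[0.2,-1,0],1],[[0,0,0],[0.2,-1,3],1],[[0,0,0],[0.2,-1,5],1],[[0,0,0],[0.2,-1,7],1],[[0,0,0],[0.2,-1,9],1],[[0,0,0],[0.2,-1,9],1]]' 
python3 -m inch '[[[0,0,0],[0,0,1],1],[[0,0,0],[0,0,2],1],[[0,0,0],[0,0,3],1],[[0,0,0],[0,0,3],1]]' 100
python3 - <<'E'
from m import *
im=robot.snapshot("scene"); cv2.imwrite("pics/s11.png",cv2.resize(im[205:290,115:200,::-1],None,fx=7,fy=7,interpolation=cv2.INTER_CUBIC))
s=robot.get_state();print(s['ee_pos'],s['force'],s['moment'],s['ee_pos'][2]-.0407)
E
```

```text
time_s: 14.65
ee_pos: [0.5552, -0.223, 0.0984]
tool_rot: [-3.141, 0.0, 0.749]
force: [0.6, -0.1, -0.6]
finger_gap: 0.251
time_s: 15.15
ee_pos: [0.5552, -0.223, 0.0955]
tool_rot: [-3.141, 0.0, 0.749]
force: [0.4, -0.2, -0.7]
finger_gap: 0.243
[ 0.55525177 -0.22300352  0.09559212] [-0.53741721  0.11678317 -0.8260509 ] [-0.03476471 -0.00524644  0.01292128] 0.05489212340247225
```

View pics/s11.png

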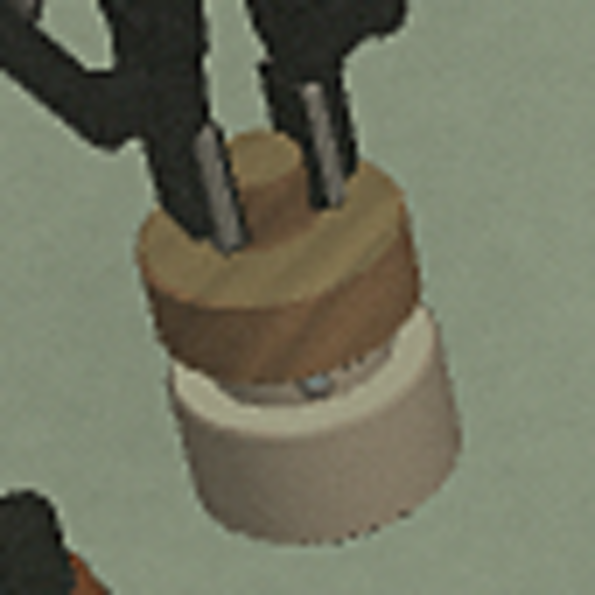

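Scene view: the cap rim (nominally 55 mm high) is below the neck's top with no contact force, so the neck is inside. I'll press on in small steps.

```bash
python3 -m inch '[[[0,0,0],[0,0,1],1],[[0,0,0],[0,0,2],1],[[0,0,0],[0,0,3],1],[[0,0,0],[0,0,4],1],[[0,0,0],[0,0,4],1]]' 
python3 -m inch '[[[0,0,0],[0,0,1],1],[[0,0,0],[0,0,2],1],[[0,0,0],[0,0,2],1]]' 
```

```text
time_s: 15.82
ee_pos: [0.5552, -0.223, 0.0915]
tool_rot: [-3.141, 0.0, 0.749]
force: [-0.5, 0.0, -1.0]
finger_gap: 0.244
time_s: 16.2
ee_pos: [0.5557, -0.2231, 0.0904]
tool_rot: [3.141, -0.0, 0.749]
force: [-0.4, 1.0, 4.5]
finger_gap: 0.239
```

```bash
python3 -m inch '[[[0,0,0],[0,0,1],1],[[0,0,0],[0,0,1],1]]'; python3 -m inch '[[[0,0,0],[0,0,1],1],[[0,0,0],[0,0,1],1]]';python3 -m inch '[[[0,0,0],[0,0,1],1],[[0,0,0],[0,0,1],1]]'
```

```text
time_s: 16.45
ee_pos: [0.556, -0.2233, 0.0898]
tool_rot: [3.14, -0.001, 0.749]
force: [0.0, 0.5, 5.1]
finger_gap: 0.239
time_s: 16.7
ee_pos: [0.5559, -0.2233, 0.0886]
tool_rot: [3.14, -0.001, 0.749]
force: [-0.3, 0.7, 4.4]
finger_gap: 0.237
time_s: 16.95
ee_pos: [0.5556, -0.2231, 0.087]
tool_rot: [3.141, -0.0, 0.749]
force: [0.0, 0.1, 3.0]
finger_gap: 0.242
```

```bash
python3 -m inch '[[[0,0,0],[0,0,1],1],[[0,0,0],[0,0,2],1],[[0,0,0],[0,0,2],1]]'; python3 -m inch '[[[0,0,0],[0,0,1],1],[[0,0,0],[0,0,2],1],[[0,0,0],[0,0,2],1]]'
python3 - <<'E'
from m import *
im=robot.snapshot("scene"); cv2.imwrite("pics/s12.png",cv2.resize(im[205:290,115:200,::-1],None,fx=7,fy=7,interpolation=cv2.INTER_CUBIC))
s=robot.get_state();print(s['ee_pos'],s['force'],s['moment'],s['ee_pos'][2]-.0407)
E
```

```text
time_s: 17.32
ee_pos: [0.5547, -0.2229, 0.0833]
tool_rot: [-3.14, 0.001, 0.749]
force: [1.5, 0.0, -6.2]
finger_gap: 0.243
time_s: 17.7
ee_pos: [0.5549, -0.2229, 0.082]
tool_rot: [-3.14, 0.001, 0.749]
force: [0.6, -0.6, -7.5]
finger_gap: 0.246
[ 0.55488126 -0.22285735  0.08199873] [ 1.06685895 -0.0776386  -8.28931528] [-0.01410621 -0.16899428  0.00918996] 0.04129873021452453
```

View pics/s12.png

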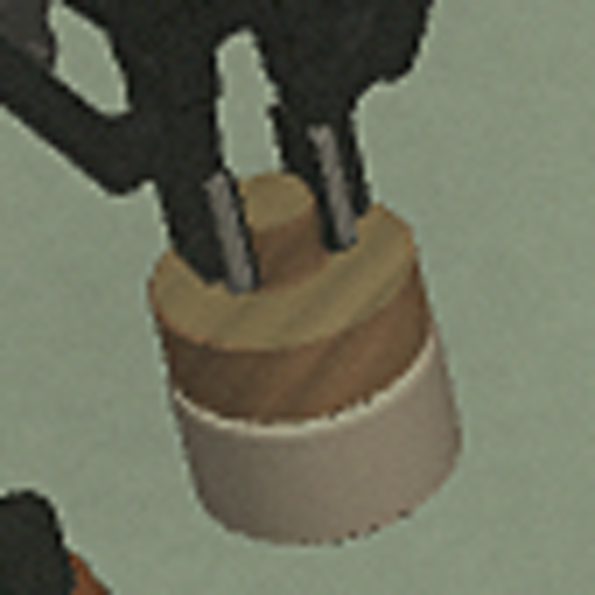

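Scene view: the cap is almost on the shoulder with no visible gap. It has snapped, because the force is now negative: the cap pulls the tool down. I'll push on until the force reads +10 N or more.

```bash
python3 -m inch '[[[0,0,0],[0,0,1],1],[[0,0,0],[0,0,2],1],[[0,0,0],[0,0,2],1]]'; python3 -m inch '[[[0,0,0],[0,0,1],1],[[0,0,0],[0,0,1],1]]'; python3 -m inch '[[[0,0,0],[0,0,1],1],[[0,0,0],[0,0,1],1]]'
```

```text
time_s: 18.12
ee_pos: [0.5557, -0.2232, 0.0813]
tool_rot: [3.141, -0.0, 0.749]
force: [-0.3, -0.2, -2.1]
finger_gap: 0.242
time_s: 18.38
ee_pos: [0.5557, -0.2233, 0.0808]
tool_rot: [3.14, -0.0, 0.749]
force: [-2.0, 0.1, 5.7]
finger_gap: 0.24
time_s: 18.62
ee_pos: [0.5558, -0.2232, 0.0808]
tool_rot: [3.14, -0.001, 0.749]
force: [-3.6, 2.0, 10.9]
finger_gap: 0.242
```

```bash
python3 -m inch '[[[0,0,0],[0,0,0.5],1],[[0,0,0],[0,0,0.5],1],[[0,0,0],[0,0,0.5],1],[[0,0,0],[0,0,0.5],1]]'
python3 - <<'E'
from m import *
k=[]
im=robot.snapshot("scene"); cv2.imwrite("pics/s13.png",cv2.resize(im[205:290,95:200,::-1],None,fx=7,fy=7,interpolation=cv2.INTER_CUBIC))
cv2.imwrite("pics/s13f.png",im[...,::-1])
for i in range(3):
    robot.snapshot("scene"); s=robot.get_state();print(s['ee_pos'],s['force'],s['time_s'],s['tool_rot'])
E
```

```text
time_s: 19.12
ee_pos: [0.5558, -0.2233, 0.0808]
tool_rot: [3.139, -0.001, 0.749]
force: [-4.7, 1.1, 14.6]
finger_gap: 0.241
[ 0.55576668 -0.22325816  0.08074726] [-5.49742116  1.12638124 14.10326496] 19.225 [ 3.13932655e+00 -9.25213294e-04  7.48929322e-01]
[ 0.55577692 -0.22324915  0.08074883] [-4.9707849   1.33038348 13.5317284 ] 19.275 [ 3.13931687e+00 -9.69798608e-04  7.48941451e-01]
[ 0.55577354 -0.22324446  0.0807716 ] [-5.34964932  1.29252406 13.59896816] 19.325 [ 3.13930028e+00 -9.66875328e-04  7.48954496e-01]
```

View pics/s13.png

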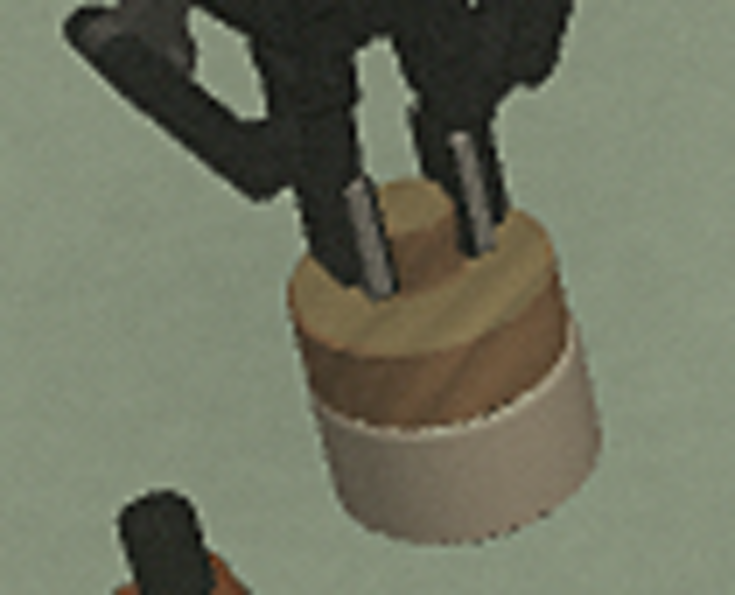

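View pics/s13f.png

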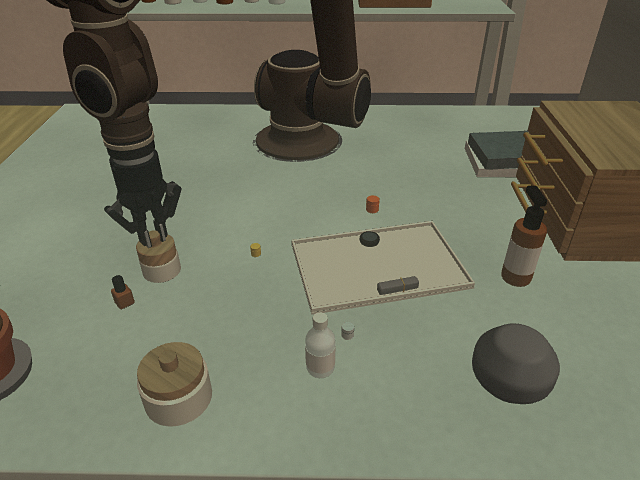

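The cap sits flush on the shoulder all round (crop y about 430), level, and the push is steady at about 13.5 N. The bystanders look unmoved, so I'll hand in.

```bash
python3 - <<'E'
from workcell import robot
print(robot.close_job()); s=robot.get_state(); print(s['ee_pos'],s['force'],s['time_s'])
E
```

```text
the job is handed in; nothing more can be done
None
the job is handed in; nothing more can be done
```

The tin is in the jar and the cap is snapped home. I handed the job in at about 19.3 s, with the gripper still holding the cap and pushing down.

- **Tin:** I moved the larger grey tin from the tray into the jar. A top-camera picture then showed it flat in the well.
- **Cap:** I lowered the cap onto the neck, felt the catches at about 5 N and pressed on. The force turned negative at the snap. The cap then stopped on the shoulder, with the tool at 80.8 mm against 80.7 mm expected.
- **Last checks:** The push was a steady 13.5 to 14 N, with about 5 N sideways. The tool was tilted less than 0.003 rad. The rim looked flush on the visible side, and the bystanders looked where they started.
- **What disagreed:**
  - The two cameras differed by up to about 4 mm in x, so I aligned the cap relative to the jar in both views.
  - The first approach to the cap stopped short at joint 6's limit. I redid it with a different tool yaw.
  - The resistance at the catches was slightly below the stated 6 to 14 N.

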